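Load the stylus arm and index the rosette one petal on

ROBOT

A 6-joint arm with a two-finger parallel gripper is mounted at the origin on the work surface. World frame = base frame: x ahead of the robot, y to its left, z up, the work surface at z = 0. Lengths are in m, angles in rad, forces in N, time in s.
With the tool pointing down it reaches from about 0.35 to 0.775 m from the base axis. Payload 7.3 kg.
Tool frame: the origin (TCP) lies midway between the tips of the shut fingers; the grasp point (between the pads) lies grasp_offset behind it (grasp_offset is the distance from the TCP to the grasp point, in m); z points along the fingers, y is the line along which they close (so a half turn about z gives the same grasp; the last joint's range is limited). The gripper opens to 92 mm and grips with 3 to 60 N. Pads are 19 mm wide; open, the fingers measure 130 mm over their backs; the gripper's body (75 mm by 190 mm) begins 47 mm behind the grasp point.
Start: joints at [-1.36, 0.342, 1.524, -0, 1.275, -0.146], TCP at [0.183, -0.492, 0.227] pointing down, gripper open.
Joint ranges: [-2.53, 2.53], [-0.77, 2.02], [0.04, 2.7], [-1, 4.14], [0.28, 2.66], [-3.11, 3.11]. Speed limits (rad/s): [2.57, 2.57, 3.14, 3.14, 3.14, 3.14].

INTERFACE

Orientations are given as [roll, pitch, yaw] about the fixed x, y, z axes, in that order (R = Rz(yaw) Ry(pitch) Rx(roll)).
In Python, from cell import * gives the robot as it stands.
- The arm moves only by the tool step_arm, never from a script. Its argument "plan" is a list of rows, each a list of 5 numbers: the closure, from -1 (fully open) to 1 (shut), then the shift along the tool's x, y, z in m, then the turn about the tool's z in rad. In form: [[hand, x, y, z, twist], ...]. A call has 1 to 20 rows; each row is the pose to reach, as a shift and turn from the pose commanded when the call began, along the tool's axes at that moment; what a row does not reach only later rows make up. A row lasts 1/8 s, in which the tool goes at most 62.5 mm and 10.7 degrees, less where a joint would pass 70% of its speed; a pose out of reach is approached as far as the arm can. A call with a gripper value outside its range is refused whole. The fingers move at their own pace and stop on an object; "grip_force" is the grip in N (left out, the last holds). Time passes only in rows, so rows that repeat a pose let the fingers close. It gives the time, the measured TCP pose, the force, the opening and the grip force at its end, in the units of the state.
- observe(): the state, without advancing time (a new reading comes with each control period).
- read_camera(name): name is "side" or "top" or "wrist"; returns a dict with "img" (400x640x3 uint8, red, green, blue), "range_z" (400x640 float32, m along the optical axis (not along the pixel's ray), 0 where there is no reading), "fx", "fy", "cx", "cy" (pixels), "R" (3x3) and "t" (3): a world point X has camera coordinates R X + t; the wrist camera has in their place "T_tool_cam" (4x4, takes a point from camera to tool coordinates, whose origin is the TCP and whose axes are the flange's). Camera axes: x right, y down, z forward; pixel columns grow to the right and rows downward; lengths in m; the calibration is good to about 2 mm. A picture is of the moment at which its call begins: read the wrist's pose just before it.
- hand_in(): hands the job in; it is judged then, once.
The state is a dict: "time": time; "qpos": joint angles; "qvel": joint speeds; "joint_efforts": joint torques, N m; "tool_pos": TCP position; "tool_rot": TCP orientation; "contact_force": force on the tool from outside, world axes, zero at the start; "torque": the same for the moment, N m; "opening": finger opening in m; "grip_force": force on a finger pad.
Only numpy, scipy, OpenCV 4.12 (cv2) and the standard library are available. Lean on these libraries where they do the work, as an engineer would, in place of code of your own. Each camera call takes 0.05 s, during which the arm holds its last target. There are 200 camera calls.

TASK

Hang the brass weight by its bail on the hook at the free end of the dividing fixture's sprung stylus arm and let go, so that it hangs free and brings the stylus down onto the disc. Only then turn the black index knob clockwise (seen from above) by feel, counting the clicks, to the third stop from home, without overrunning it, and finish still gripping the knob at rest in that stop: do not let go. Leave the other things on the bench as they lie.

Things in the scene. Friction and masses are not known exactly. Their poses are not given: they have to be found in the camera images.
- divider (a joint): Turn of the dividing plate and knob, rad: 0 at the home stop, where it starts (an end stop bars turning back); grows clockwise seen from above. A spring plunger clicks into a stop every 24 degrees: first 0.419, second 0.838, third 1.257. It takes about 0.1 N m to leave a stop; past the half-way ridge the plunger pulls on into the next one, and resists anew there. It turns on past the third stop.
- knob_grip (a point): Centre of the black T-knob's flat-sided grip bar (52 mm long, 16 thick, 26 high), on the turning axis of the 172 mm dividing plate, 128 mm above the bench; x axis along the bar, turning with it, z up; a white line on top marks its -x half. Nothing stands within 55 mm of the axis at that height. Stem under it 22 mm thick; clamp washer at 65 mm.
- fixture: Blue dividing fixture, fixed to the bench, base 225 by 185 mm. Origin on the plate's axis at bench height, z up. The stylus arm lies along its x axis at y = -70 mm, the free end with the hook towards -x. The column with the arm's pivot stands at x = +125, y = -70 mm and is 151 mm high.
- stylus_arm (a joint): Swing of the aluminium stylus arm about its pivot, rad: 0 sprung up, as at the start; 0.10 fully down, level, stylus on the disc. The hook sinks 23 mm over this travel; 1 N down at the hook moves it; the hung weight keeps it down.
- hook_seat (a point): Upper surface of the bottom of the steel hook (7 mm round bar) at the arm's free end, where a bail rests; the seat is 18 mm long along the arm. 147 mm above the bench with the arm up, 124 mm down; at x = -106, y = -70 mm of the fixture. x axis along the arm, y across it. The hook's tip lies 19 mm from it towards -x and tops it by 21 mm (arm up); the bar's underside is 7 mm below it.
- weight_center (a point): Centre of the bailed weight, 41 mm above its underside, z up: brass cylinder, 40 mm diameter, 30 mm high, 0.2 to 0.35 kg, under an upright rigid steel bail (82 mm high in all). Two flat legs, 9 mm wide along x, 44 mm over their outer faces (along y), 34 mm between; 6 mm round cross bar along y at the top. Opening 34 wide, 46 mm high, seen along x. Gripped across the legs, it lets the hook in along x.
- weight_eye (a point): Middle of the underside of the weight's cross bar, 76 mm above the weight's underside: this point comes to rest on the hook seat. Axes as the weight's.
- tape_roll: Roll of yellow masking tape, 88 mm diameter, 24 mm high. Bystander.
- yellow_pliers: Pliers with yellow handles, lying, 14 mm high. Origin at the joint. Bystander.
- pink_pliers: Pliers with pink handles, lying, 14 mm high. Origin at the joint. Bystander.
- cutters: Side cutters with orange handles, lying, 14 mm high. Origin at the joint. Bystander.
- wire_coil: Coil of brass wire, 170 mm diameter, 20 mm high. Bystander.
- wire_flower: Finished five-petal flower of brass wire, 98 mm across, 8 mm high. Bystander.
- spare_weight: Plain slotted steel weight without a bail, 42 mm diameter, 20 mm high. Bystander.
Mind the look-alikes: they are no part of the job. Leave any red or turquoise look-alike of the part that bears weight_center alone.

How it is judged:
By the outcome, as a careful person would: the job done as asked, in the order asked, and still so for the second after the job is handed in, while the arm keeps its last pose, push and grip.
It also fails if it takes over 64 s, if anything falls off the work surface, if the arm or the gripper's body presses on something with over 40 N, if the wrist force passes 120 N, or if a joint passes its speed limit or range.

## Working session

There is one attempt and no reset: what is moved stays moved. The work goes in short steps, Python scripts to look and compute and a tool call to move; the robot and the scene stay as the last step left them, time stands still between calls to the robot, and variables do not carry over. Pictures are saved under pics/ and viewed, at most 10 in all, crops included, and the job is handed in when it is done.

Besides the shell and the picture viewer there is one more tool, called after "Request:" by a JSON object that holds its "name" and its "arguments", one argument or row to a line. step_arm: Moves the arm, as the interface text tells. Its arguments: {"type":"object","properties":{"plan":{"type":"array","items":{"type":"array","items":{"type":"number"}}},"grip_force":{"type":"number"}},"required":["plan"]}

```bash
mkdir -p pics; ls
python3 - <<'E'
from cell import *
import cv2,numpy as np
s=observe();print({k:(np.round(v,3) if not isinstance(v,dict) else v) for k,v in s.items()})
for n in("top","side"):
    c=read_camera(n);np.savez(n+"0.npz",**c);cv2.imwrite(f"pics/{n}0.png",c["img"][:,:,::-1])
    print(n,c["fx"],c["cx"],c["cy"],np.round(c["R"],3).tolist(),np.round(c["t"],3), (c["range_z"]>0).mean())
E
```

```text
pics
{'time': np.float64(0.0), 'qpos': array([-1.36 ,  0.343,  1.525,  0.   ,  1.275, -0.146]), 'qvel': array([ 0.   , -0.001,  0.   , -0.   , -0.   ,  0.001]), 'joint_efforts': array([ 1.0000e-03, -4.3124e+01, -2.4421e+01,  7.2000e-02,  5.6000e-02,
       -0.0000e+00]), 'tool_pos': array([ 0.183, -0.492,  0.226]), 'tool_rot': array([-3.14 , -0.   ,  0.357]), 'contact_force': array([0.264, 0.086, 1.363]), 'torque': array([0.018, 0.024, 0.029]), 'grip_force': np.float64(0.0), 'opening': np.float64(0.092)}
top 431.92467542777234 326.4867862143531 202.53764136388054 [[0.014, -1.0, 0.019], [-0.998, -0.016, -0.06], [0.06, -0.018, -0.998]] [-0.031  0.571  1.22 ] 0.99596875
side 416.5281052133982 315.60010902145433 190.58806448307004 [[0.991, -0.135, -0.023], [-0.093, -0.539, -0.837], [0.101, 0.832, -0.546]] [-0.561  0.141  1.1  ] 0.996296875
```

View pics/top0.png

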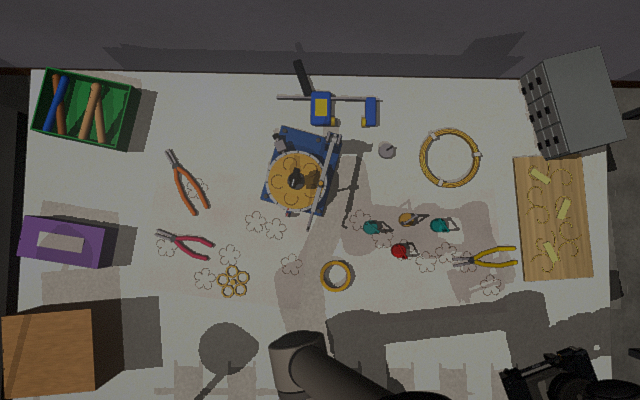

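View pics/side0.png

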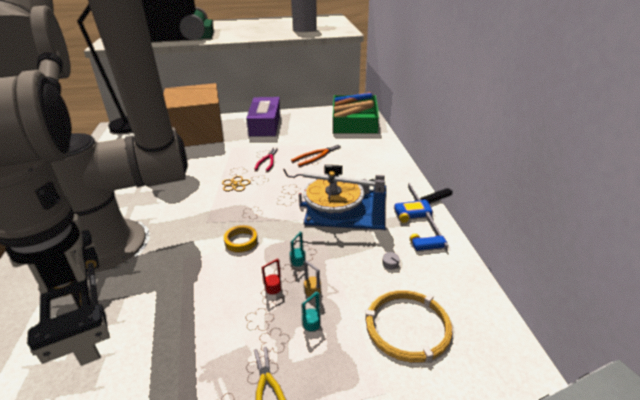

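```bash
cat > h.py <<'E'
import numpy as np,cv2
def load(f): return dict(np.load(f))
def cloud(c):
    v,u=np.mgrid[:400,:640]; z=c["range_z"]
    P=np.stack([(u-c["cx"])/c["fx"]*z,(v-c["cy"])/c["fy"]*z,z],-1)
    return (P-c["t"])@c["R"]
def proj(c,X):
    p=np.asarray(X)@c["R"].T+c["t"]; return np.stack([p[...,0]/p[...,2]*c["fx"]+c["cx"],p[...,1]/p[...,2]*c["fy"]+c["cy"]],-1)
def ray(c,u,v,z):
    d=np.array([(u-c["cx"])/c["fx"],(v-c["cy"])/c["fy"],1])@c["R"]; o=-c["R"].T@c["t"]
    return o+d*(z-o[2])/d[2]
E
python3 - <<'E'
from h import *
t=load("top0.npz");s=load("side0.npz")
a=cv2.resize(t["img"][120:270,240:460],None,fx=3.6,fy=3.6,interpolation=cv2.INTER_CUBIC)
cv2.imwrite("pics/topc.png",a[:,:,::-1])
b=cv2.resize(s["img"][150:340,250:430],None,fx=3.1,fy=3.1,interpolation=cv2.INTER_CUBIC)
cv2.imwrite("pics/sidec.png",b[:,:,::-1])
P=cloud(t);hsv=cv2.cvtColor(t["img"],cv2.COLOR_RGB2HSV)
for p in [(408,219),(372,227),(440,226),(400,250),(296,180),(310,228),(330,140)]: print(p,np.round(P[p[1],p[0]],3), hsv[p[1],p[0]])
# disc
w=(P[...,2]>.05)&(P[...,2]<.3);w[:,:240]=0;w[:,350:]=0;w[:110]=0;w[240:]=0
hi=w&(P[...,2]>.115)&(P[...,2]<.2)
for q in (.12,.13,.14,.15):
    m=w&(abs(P[...,2]-q)<.005);print(q,m.sum(),np.round(P[m].mean(0),3))
E
```

```text
(408, 219) [ 0.528 -0.255  0.029] [ 18 116  86]
(372, 227) [ 0.503 -0.146  0.081] [ 88 166  86]
(440, 226) [ 0.509 -0.345  0.032] [ 88 201 103]
(400, 250) [ 0.44  -0.231  0.033] [  1 185  77]
(296, 180) [0.622 0.06  0.138] [15 50 41]
(310, 228) [ 0.498  0.024 -0.004] [ 27  18 143]
(330, 140) [ 0.728 -0.027  0.139] [15  8 67]
0.12 79 [0.681 0.013 0.119]
0.13 42 [ 0.716 -0.024  0.133]
0.14 323 [0.663 0.009 0.14 ]
0.15 259 [ 0.613 -0.001  0.15 ]
```

View pics/topc.png

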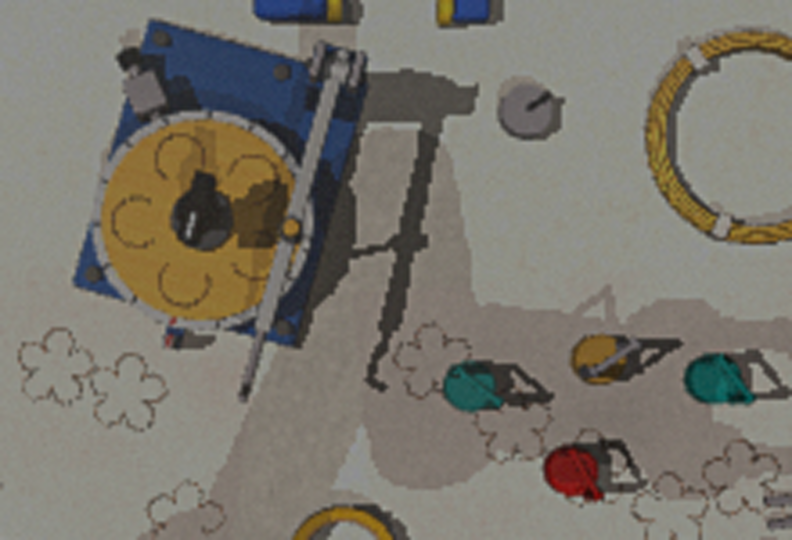

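View pics/sidec.png

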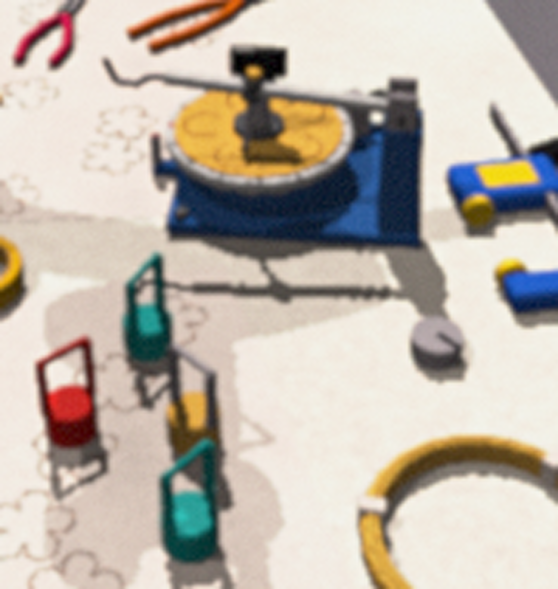

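Run:
```python
from h import *
import cell; print([x for x in dir(cell) if not x.startswith('_')], getattr(cell,'grasp_offset',None))
t=load("top0.npz");s=load("side0.npz")
P=cloud(t);hsv=cv2.cvtColor(t["img"],cv2.COLOR_RGB2HSV)
# disc: yellow/orange in region
m=cv2.inRange(hsv,(12,110,60),(28,255,255));m[:,:250]=0;m[:,345:]=0;m[:140]=0;m[225:]=0
z=P[...,2][m>0];print("disc z",np.percentile(z,[10,50,90]),m.sum()/255)
c=max(cv2.findContours(m,0,2)[0],key=cv2.contourArea);(u,v),ax,_=cv2.fitEllipse(cv2.convexHull(c));print(u,v,ax,ray(t,u,v,np.median(z)))
# knob points
k=(P[...,2]>.125)&(P[...,2]<.155)&(hsv[...,2]<70)&(np.hypot(P[...,0]-.62,P[...,1]-.06)<.05)
Q=P[k];print("knob",k.sum(),np.round(cv2.minAreaRect((Q[:,:2]*1000).astype(np.float32))[0],1),cv2.minAreaRect((Q[:,:2]*1000).astype(np.float32)))
# arm points: grey, high
A=(P[...,2]>.125)&(P[...,2]<.2)&(hsv[...,1]<60)&(hsv[...,2]>60);A[:,:300]=0;A[:,345:]=0;A[:125]=0;A[240:]=0
Q=P[A];l=cv2.fitLine(Q.astype(np.float32),cv2.DIST_HUBER,0,.01,.01).ravel();print("arm",len(Q),l, np.degrees(np.arctan2(l[1],l[0])),Q[np.argmin(Q[:,0])],Q[np.argmax(Q[:,0])])
# brass weight
b=cv2.inRange(hsv,(12,80,50),(28,255,255));b[:,:392]=0;b[:,425:]=0;b[:205]=0;b[:,:]=b;b[235:]=0
Q=P[b>0];print("brass",len(Q),Q.mean(0)); 
h=(P[...,2]>.06)&(np.hypot(P[...,0]-.53,P[...,1]+.255)<.05);Q=P[h];print("bail",len(Q),Q.mean(0) if len(Q) else 0); print(np.round(Q,3))
print("hook tip", ray(t,308,229.7,.165))
```

```text
['IKError', 'grasp_offset', 'hand_in', 'observe', 'read_camera'] 0.0188
disc z [0.05539123 0.05828073 0.06150295] 1985.0
295.4451904296875 180.55824279785156 (54.866825103759766, 55.386993408203125) [0.62897865 0.06543251 0.05828073]
knob 115 [628.8  64.6] ((628.833984375, 64.62712860107422), (16.122638702392578, 51.36001205444336), 75.39958953857422)
arm 458 [ 0.96618646 -0.24830246 -0.06949542  0.64342284 -0.0113169   0.14459047] -14.412681 [0.49041873 0.0307939  0.16351464] [ 0.74922997 -0.02117393  0.14847204]
brass 130 [ 0.52809277 -0.2467945   0.0295666 ]
bail 45 [ 0.52640578 -0.24920345  0.07909922]
[[ 0.541 -0.263  0.068]
 [ 0.54  -0.262  0.084]
 [ 0.54  -0.266  0.08 ]
 [ 0.538 -0.264  0.064]
 [ 0.538 -0.263  0.082]
 [ 0.538 -0.265  0.083]
 [ 0.538 -0.268  0.08 ]
 [ 0.535 -0.258  0.077]
 [ 0.535 -0.26   0.079]
 [ 0.535 -0.263  0.078]
 [ 0.535 -0.266  0.079]
 [ 0.535 -0.268  0.081]
 [ 0.532 -0.255  0.08 ]
 [ 0.532 -0.257  0.084]
 [ 0.532 -0.26   0.081]
 [ 0.532 -0.262  0.086]
 [ 0.529 -0.248  0.084]
 [ 0.529 -0.252  0.081]
 [ 0.529 -0.254  0.083]
 [ 0.529 -0.257  0.082]
 [ 0.527 -0.248  0.075]
 [ 0.527 -0.249  0.081]
 [ 0.527 -0.252  0.082]
 [ 0.527 -0.254  0.082]
 [ 0.524 -0.242  0.078]
 [ 0.524 -0.243  0.083]
 [ 0.524 -0.246  0.082]
 [ 0.524 -0.249  0.081]
 [ 0.521 -0.238  0.083]
 [ 0.521 -0.241  0.08 ]
 [ 0.521 -0.244  0.078]
 [ 0.521 -0.247  0.079]
 [ 0.518 -0.231  0.062]
 [ 0.518 -0.231  0.076]
 [ 0.518 -0.233  0.082]
 [ 0.518 -0.235  0.083]
 [ 0.518 -0.238  0.08 ]
 [ 0.518 -0.241  0.083]
 [ 0.516 -0.232  0.071]
 [ 0.515 -0.233  0.081]
 [ 0.515 -0.235  0.081]
 [ 0.515 -0.238  0.082]
 [ 0.513 -0.234  0.063]
 [ 0.513 -0.234  0.075]
 [ 0.513 -0.236  0.079]]
hook tip [0.49375722 0.02579061 0.165     ]
```

Request:
{"name": "step_arm", "arguments": {
  "plan": [
    [-1, 0.06, -0.016, -0.012, -0.1],
    [-1, 0.12, -0.032, -0.024, -0.2],
    [-1, 0.18, -0.048, -0.036, -0.3],
    [-1, 0.24, -0.064, -0.048, -0.343],
    [-1, 0.3, -0.08, -0.06, -0.343],
    [-1, 0.36, -0.096, -0.074, -0.343],
    [-1, 0.407, -0.108, -0.074, -0.343],
    [-1, 0.407, -0.108, -0.074, -0.343],
    [-1, 0.407, -0.108, -0.074, -0.343],
    [-1, 0.407, -0.108, -0.074, -0.343],
    [-1, 0.407, -0.108, -0.074, -0.343]
  ]
}}

```text
time: 1.48
tool_pos: [0.5263, -0.2495, 0.3009]
tool_rot: [3.141, 0.0, 0.698]
contact_force: [0.5, -0.6, 1.2]
opening: 0.0919
grip_force: 0.0
```

```bash
cat >> h.py <<'E'
from scipy.spatial.transform import Rotation as Ro
def wrist(f):
    from cell import observe,read_camera
    s=observe();c=read_camera("wrist")
    T=np.eye(4);T[:3,:3]=Ro.from_euler("xyz",s["tool_rot"]).as_matrix();T[:3,3]=s["tool_pos"]
    W=np.linalg.inv(T@c["T_tool_cam"]);c["R"]=W[:3,:3];c["t"]=W[:3,3]
    cv2.imwrite("pics/"+f+".png",c["img"][:,:,::-1]);np.savez(f+".npz",**c);return s,c
E
python3 - <<'E'
from h import *
s,c=wrist("w1");print(s["time"],s["qpos"].round(3),s["tool_pos"].round(4),s["tool_rot"].round(3),s["contact_force"].round(2))
P=cloud(c)
h=(P[...,2]>.07)&(P[...,2]<.1)&(np.hypot(P[...,0]-.527,P[...,1]+.249)<.04);Q=P[h]
print(len(Q),Q.mean(0),cv2.minAreaRect((Q[:,:2]*1000).astype(np.float32)))
hsv=cv2.cvtColor(c["img"],cv2.COLOR_RGB2HSV)
b=cv2.inRange(hsv,(12,80,40),(28,255,255))>0;b&=(P[...,2]>.022)&(P[...,2]<.04)&(np.hypot(P[...,0]-.527,P[...,1]+.249)<.04);Q=P[b]
print(b.sum(),Q.mean(0),cv2.minEnclosingCircle((Q[:,:2]*1000).astype(np.float32)))
E
```

```text
1.475 [-0.574  0.409  1.22  -0.     1.512  0.299] [ 0.5263 -0.2495  0.3009] [3.141 0.    0.698] [ 0.52 -0.6   1.24]
192 [ 0.52540635 -0.24968003  0.0807986 ] ((525.1431274414062, -249.82904052734375), (8.665895462036133, 43.363704681396484), 34.95775604248047)
442 [ 0.52819959 -0.2476076   0.02990038] ((524.9503173828125, -249.78330993652344), 19.78934097290039)
```

View pics/w1.png

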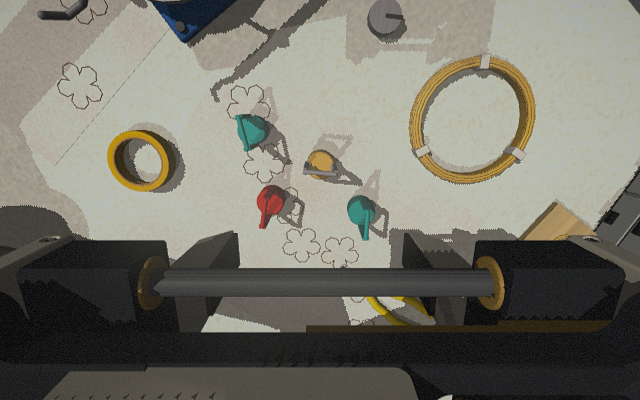

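Request:
{"name": "step_arm", "arguments": {
  "plan": [
    [-0.3, -0.001, -0.0005, 0.05, 0.088],
    [-0.3, -0.001, -0.0005, 0.1, 0.088],
    [-0.3, -0.001, -0.0005, 0.15, 0.088],
    [-0.3, -0.001, -0.0005, 0.19, 0.088],
    [-0.3, -0.001, -0.0005, 0.22, 0.088],
    [-0.3, -0.001, -0.0005, 0.24, 0.088],
    [-0.3, -0.001, -0.0005, 0.26, 0.088],
    [-0.3, -0.001, -0.0005, 0.26, 0.088],
    [-0.3, -0.001, -0.0005, 0.26, 0.088]
  ],
  "grip_force": 25
}}

```text
time: 2.65
tool_pos: [0.5263, -0.2494, 0.0416]
tool_rot: [3.14, -0.0, 0.611]
contact_force: [-0.4, 0.5, -0.6]
opening: 0.0599
grip_force: 0.0
```

Request:
{"name": "step_arm", "arguments": {
  "plan": [
    [0.2, 0, 0, 0, 0],
    [0.3, 0, 0, 0, 0],
    [0.4, 0, 0, 0, 0],
    [0.4, 0, 0, 0, 0],
    [0.4, 0, 0, 0, 0],
    [0.4, 0, 0, -0.005, 0],
    [0.4, 0, 0, -0.02, 0],
    [0.4, 0, 0, -0.05, 0],
    [0.4, 0, 0, -0.1, 0],
    [0.4, 0, 0, -0.15, 0],
    [0.4, 0, 0, -0.2, 0],
    [0.4, 0, 0, -0.2, 0],
    [0.4, 0, 0, -0.2, 0]
  ],
  "grip_force": 25
}}

```text
time: 4.28
tool_pos: [0.5253, -0.2484, 0.24]
tool_rot: [-3.14, 0.001, 0.612]
contact_force: [0.5, 0.5, -3.7]
opening: 0.0436
grip_force: 25.0
```

Run:
```python
from h import *
s,c=wrist("w2");print(s["time"],s["qpos"].round(3),s["tool_pos"].round(4),s["tool_rot"].round(3),s["contact_force"].round(2),s["torque"].round(2),s["opening"],s["grip_force"])
R=Ro.from_euler("xyz",s["tool_rot"]).as_matrix()
P=(cloud(c)-s["tool_pos"])@R
h=(np.abs(P[...,0])<.04)&(np.abs(P[...,1])<.021)&(P[...,2]<-.01)&(P[...,2]>-.06);Q=P[h]
print("bar in tool",len(Q),np.percentile(Q,[2,10,50,90,98],axis=0).round(4))
```

```text
4.275 [-0.574  0.438  1.34  -0.     1.366  0.385] [ 0.5253 -0.2484  0.24  ] [-3.14e+00  1.00e-03  6.12e-01] [ 0.53  0.46 -3.68] [-0.02 -0.01 -0.  ] 0.04362283067747225 24.99342978000641
bar in tool 339 [[-0.003  -0.0209 -0.0273]
 [ 0.0003 -0.02   -0.0259]
 [ 0.0031 -0.0168 -0.0186]
 [ 0.0035  0.02   -0.0119]
 [ 0.0037  0.0208 -0.0106]]
```

View pics/w2.png

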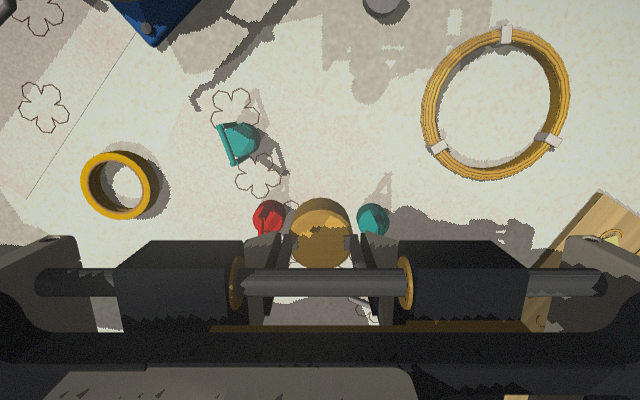

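Request:
{"name": "step_arm", "arguments": {
  "plan": [
    [0.4, 0.007, -0.022, 0, 0.07],
    [0.4, 0.014, -0.045, 0, 0.15],
    [0.4, 0.03, -0.09, 0, 0.3],
    [0.4, 0.045, -0.14, 0, 0.45],
    [0.4, 0.06, -0.185, 0, 0.6],
    [0.4, 0.075, -0.23, 0, 0.75],
    [0.4, 0.085, -0.265, 0, 0.82],
    [0.4, 0.091, -0.281, 0, 0.867],
    [0.4, 0.094, -0.2896, 0, 0.867],
    [0.4, 0.094, -0.2896, 0, 0.867],
    [0.4, 0.094, -0.2896, 0, 0.867],
    [0.4, 0.094, -0.2896, 0, 0.867]
  ]
}}

```text
time: 5.82
tool_pos: [0.4367, 0.0416, 0.2405]
tool_rot: [3.141, 0.0, -0.256]
contact_force: [0.0, -0.8, -3.2]
opening: 0.0437
grip_force: 25.0
```

Run:
```python
from h import *
s,c=wrist("w3");print(s["time"],s["qpos"].round(3),s["tool_pos"].round(4),s["tool_rot"].round(3),s["contact_force"].round(2),s["torque"].round(2),s["opening"],s["grip_force"])
print(c["T_tool_cam"].round(3))
P=cloud(c)
a=-.255;Rf=np.array([[np.cos(a),-np.sin(a)],[np.sin(a),np.cos(a)]])
F=P.copy();F[...,:2]=(P[...,:2]-[.6288,.0648])@Rf
# arm profile in fixture frame
m=(F[...,2]>.1)&(F[...,2]<.2)&(abs(F[...,1]+.07)<.02)&(F[...,0]>-.135)&(F[...,0]<.1)
for x in list(np.arange(-.132,-.06,.006))+list(np.arange(-.06,.1,.03)):
    q=F[m&(abs(F[...,0]-x)<.003)]
    if len(q): print(round(x,3),len(q),"y",np.percentile(q[:,1],[5,50,95]).round(4),"z",np.percentile(q[:,2],[5,50,95]).round(4))
```

```text
5.825 [-0.08   0.171  1.718 -0.     1.252  1.747] [0.4367 0.0416 0.2405] [ 3.141  0.    -0.256] [ 0.03 -0.83 -3.17] [0.07 0.02 0.07] 0.043701630839795724 24.993318915367126
[[-0.001 -0.961 -0.277  0.075]
 [ 1.    -0.001 -0.     0.   ]
 [-0.    -0.277  0.961 -0.158]
 [ 0.     0.     0.     1.   ]]
-0.126 58 y [-0.0723 -0.0693 -0.0662] z [0.1647 0.1666 0.1681]
-0.12 82 y [-0.0724 -0.0693 -0.0662] z [0.1516 0.1595 0.1663]
-0.114 71 y [-0.0724 -0.0692 -0.066 ] z [0.1448 0.1472 0.1523]
-0.108 71 y [-0.0724 -0.0692 -0.0661] z [0.1442 0.1463 0.1475]
-0.102 72 y [-0.0724 -0.0693 -0.0661] z [0.1435 0.1454 0.1469]
-0.096 81 y [-0.0724 -0.0693 -0.0662] z [0.1454 0.1481 0.1504]
-0.09 73 y [-0.0724 -0.0694 -0.0663] z [0.15   0.1524 0.1542]
-0.084 80 y [-0.0724 -0.0694 -0.0664] z [0.1511 0.1531 0.1548]
-0.078 98 y [-0.0733 -0.0694 -0.065 ] z [0.1495 0.153  0.1547]
-0.072 141 y [-0.0746 -0.0687 -0.0636] z [0.1532 0.1546 0.1557]
-0.066 140 y [-0.0746 -0.0691 -0.0636] z [0.1526 0.1539 0.1549]
-0.06 142 y [-0.0746 -0.0688 -0.0637] z [0.1518 0.1532 0.1545]
-0.06 142 y [-0.0746 -0.0688 -0.0637] z [0.1518 0.1532 0.1545]
-0.03 65 y [-0.0751 -0.0696 -0.0639] z [0.1485 0.1504 0.1516]
```

View pics/w3.png

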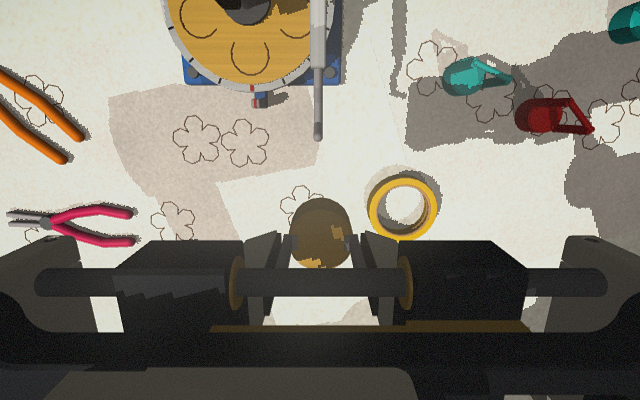

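Request:
{"name": "step_arm", "arguments": {
  "plan": [
    [0.4, 0, -0.0016, 0.02, 0],
    [0.4, 0, -0.0016, 0.05, 0],
    [0.4, 0, -0.0016, 0.08, 0],
    [0.4, 0, -0.0016, 0.1, 0],
    [0.4, 0, -0.0016, 0.1, 0],
    [0.4, 0.01, -0.0016, 0.1, 0],
    [0.4, 0.025, -0.0016, 0.1, 0],
    [0.4, 0.04, -0.0016, 0.1, 0],
    [0.4, 0.055, -0.0016, 0.1, 0],
    [0.4, 0.067, -0.0016, 0.1, 0],
    [0.4, 0.075, -0.0016, 0.1, 0],
    [0.4, 0.075, -0.0016, 0.1, 0],
    [0.4, 0.075, -0.0016, 0.1, 0]
  ]
}}

```text
time: 7.5
tool_pos: [0.5091, 0.025, 0.1406]
tool_rot: [3.141, 0.001, -0.255]
contact_force: [0.3, 0.5, -2.2]
opening: 0.0438
grip_force: 25.0
```

Run:
```python
from h import *
from cell import *
s,c=wrist("w4");print(s["time"],s["tool_pos"].round(4),s["tool_rot"].round(3),s["contact_force"].round(2),s["torque"].round(2),s["opening"],s["grip_force"])
d=read_camera("side");a=cv2.resize(d["img"][140:240,250:410],None,fx=4,fy=4,interpolation=cv2.INTER_CUBIC)
cv2.imwrite("pics/s4.png",a[:,:,::-1])
```

```text
7.5 [0.5091 0.025  0.1406] [ 3.141e+00  1.000e-03 -2.550e-01] [ 0.34  0.53 -2.18] [ 0.09  0.07 -0.01] 0.04383393211677095 24.99343693256378
```

View pics/s4.png

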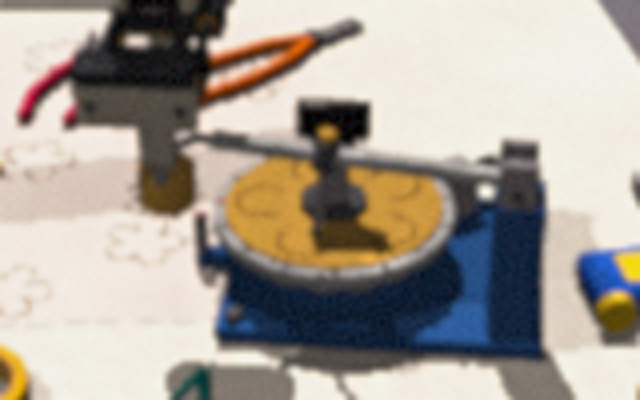

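Request:
{"name": "step_arm", "arguments": {
  "plan": [
    [0.4, 0, 0, 0.012, 0],
    [0.4, 0, 0, 0.024, 0],
    [0.4, 0, 0, 0.034, 0],
    [0.4, 0, 0, 0.042, 0],
    [0.4, 0, 0, 0.047, 0],
    [0.4, 0, 0, 0.049, 0],
    [0.4, 0, 0, 0.049, 0],
    [0.4, 0, 0, 0.049, 0]
  ]
}}

```text
time: 8.6
tool_pos: [0.5097, 0.0248, 0.092]
tool_rot: [3.142, -0.001, -0.255]
contact_force: [-0.3, -0.6, -1.9]
opening: 0.0438
grip_force: 25.0
```

Run:
```python
from h import *
from cell import *
s,c=wrist("w5");print(s["time"],s["tool_pos"].round(4),s["tool_rot"].round(3),s["contact_force"].round(2),s["torque"].round(2),s["opening"],s["grip_force"])
P=cloud(c)
a=-.255;Rf=np.array([[np.cos(a),-np.sin(a)],[np.sin(a),np.cos(a)]])
F=P.copy();F[...,:2]=(P[...,:2]-[.6288,.0648])@Rf
m=(F[...,2]>.08)&(F[...,2]<.2)&(abs(F[...,1]+.07)<.012)&(F[...,0]>-.135)&(F[...,0]<.1)
for x in np.arange(-.132,.1,.009):
    q=F[m&(abs(F[...,0]-x)<.003)]
    if len(q): print(round(x,3),len(q),"y",np.percentile(q[:,1],[5,50,95]).round(4),"z",np.percentile(q[:,2],[5,50,95]).round(4))
```

```text
8.6 [0.5097 0.0248 0.092 ] [ 3.142e+00 -1.000e-03 -2.550e-01] [-0.26 -0.55 -1.9 ] [0.04 0.06 0.01] 0.043793934830804904 24.99396800994873
-0.123 130 y [-0.0783 -0.0675 -0.0594] z [0.0802 0.0813 0.1367]
-0.114 360 y [-0.0807 -0.0693 -0.0595] z [0.0803 0.0817 0.1303]
-0.105 190 y [-0.0811 -0.0751 -0.059 ] z [0.0801 0.0808 0.0818]
-0.096 163 y [-0.0815 -0.0704 -0.0586] z [0.0803 0.0815 0.1323]
-0.087 236 y [-0.0724 -0.0691 -0.0658] z [0.1329 0.1352 0.1837]
-0.078 5574 y [-0.0807 -0.0698 -0.0593] z [0.1735 0.1935 0.1994]
-0.069 457 y [-0.0745 -0.0691 -0.0637] z [0.1364 0.1378 0.1388]
-0.06 475 y [-0.0744 -0.0691 -0.0638] z [0.1363 0.1376 0.1386]
-0.051 511 y [-0.0747 -0.0691 -0.0639] z [0.1361 0.1375 0.1386]
-0.042 540 y [-0.0745 -0.0693 -0.064 ] z [0.136  0.1373 0.1383]
-0.033 577 y [-0.0748 -0.0695 -0.0638] z [0.1358 0.1372 0.1383]
-0.024 613 y [-0.0747 -0.0691 -0.0639] z [0.1357 0.137  0.1382]
-0.015 667 y [-0.0749 -0.0695 -0.064 ] z [0.1355 0.1369 0.1381]
-0.006 1356 y [-0.0765 -0.0694 -0.0624] z [0.1371 0.1438 0.1496]
0.003 129 y [-0.0772 -0.0682 -0.0617] z [0.1413 0.1429 0.1484]
```

View pics/w5.png

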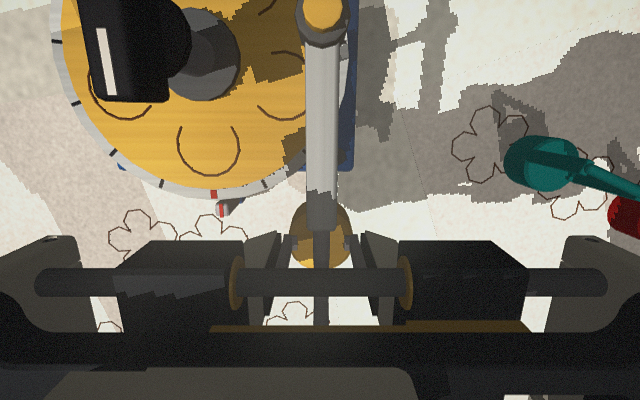

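Request:
{"name": "step_arm", "arguments": {
  "plan": [
    [0.4, 0, 0, 0.0015, 0],
    [0.4, 0, 0, 0.0025, 0],
    [0.4, 0, 0, 0.0025, 0],
    [0.4, 0, 0, 0.0025, 0]
  ]
}}

```text
time: 9.15
tool_pos: [0.5096, 0.0248, 0.0892]
tool_rot: [3.142, -0.0, -0.255]
contact_force: [1.3, -0.2, -1.5]
opening: 0.0436
grip_force: 25.0
```

Request:
{"name": "step_arm", "arguments": {
  "plan": [
    [0.2, 0, 0, 0, 0],
    [0.0, 0, 0, 0, 0],
    [-0.2, 0, 0, 0, 0],
    [-0.3, 0, 0, 0, 0],
    [-0.3, 0, 0, 0, 0],
    [-0.3, 0, 0, 0, 0],
    [-0.3, 0, 0, 0, 0]
  ]
}}

```text
time: 10.02
tool_pos: [0.5096, 0.0248, 0.0892]
tool_rot: [3.142, -0.0, -0.255]
contact_force: [0.5, -0.7, -0.3]
opening: 0.0599
grip_force: 0.0
```

Run:
```python
from h import *
from cell import *
s,c=wrist("w6");print(s["time"],s["tool_pos"].round(4),s["tool_rot"].round(3),s["contact_force"].round(2),s["torque"].round(2),s["opening"],s["grip_force"])
P=cloud(c)
a=-.255;Rf=np.array([[np.cos(a),-np.sin(a)],[np.sin(a),np.cos(a)]])
F=P.copy();F[...,:2]=(P[...,:2]-[.6288,.0648])@Rf
m=(abs(F[...,1]+.07)<.005)&(F[...,2]<.16)
for x in (-.06,-.033,-.015):print(x,np.median(F[m&(F[...,2]>.1)&(abs(F[...,0]-x)<.003)][:,2]))
```

```text
10.025 [0.5096 0.0248 0.0892] [ 3.142 -0.    -0.255] [ 0.46 -0.67 -0.25] [ 0.05  0.05 -0.01] 0.059916671821710725 0.0
-0.06 0.13507729441981622
-0.033 0.13502494137511092
-0.015 0.13503207412255352
```

Request:
{"name": "step_arm", "arguments": {
  "plan": [
    [-0.3, 0, 0, -0.01, 0],
    [-0.3, 0, 0, -0.03, 0],
    [-0.3, 0, 0, -0.06, 0],
    [-0.3, 0, 0, -0.1, 0],
    [-0.3, 0, 0, -0.15, 0],
    [-0.3, 0, 0, -0.18, 0],
    [-0.3, 0.03, -0.02, -0.18, -0.18],
    [-0.3, 0.06, -0.04, -0.18, -0.36],
    [-0.3, 0.09, -0.06, -0.18, -0.54],
    [-0.3, 0.105, -0.069, -0.18, -0.72],
    [-0.3, 0.105, -0.069, -0.18, -0.9],
    [-0.3, 0.105, -0.069, -0.18, -1.08],
    [-0.3, 0.105, -0.069, -0.18, -1.26],
    [-0.3, 0.105, -0.069, -0.18, -1.44],
    [-0.3, 0.105, -0.069, -0.18, -1.6],
    [-0.3, 0.105, -0.069, -0.18, -1.6]
  ]
}}

```text
time: 12.08
tool_pos: [0.6285, 0.0651, 0.2698]
tool_rot: [3.141, 0.0, 1.343]
contact_force: [-0.7, -0.5, -0.5]
opening: 0.0595
grip_force: 0.0
```

Request:
{"name": "step_arm", "arguments": {
  "plan": [
    [-0.3, 0, 0, 0, -0.18],
    [-0.3, 0, 0, 0, -0.36],
    [-0.3, 0, 0, 0, -0.54],
    [-0.3, 0, 0, 0, -0.72],
    [-0.3, 0, 0, 0, -0.9],
    [-0.3, 0, 0, 0, -1.08],
    [-0.3, 0, 0, 0, -1.26],
    [-0.3, 0, 0, 0, -1.44],
    [-0.3, 0, 0, 0, -1.542],
    [-0.3, 0, 0, 0, -1.542],
    [-0.3, 0, 0, 0, -1.542]
  ]
}}

```text
time: 13.45
tool_pos: [0.6286, 0.0651, 0.2694]
tool_rot: [-3.142, 0.0, 2.883]
contact_force: [-0.3, 0.3, -0.3]
opening: 0.0597
grip_force: 0.0
```

Run:
```python
from h import *
from cell import *
s,c=wrist("w7");print(s["time"],s["qpos"].round(3),s["tool_pos"].round(4),s["tool_rot"].round(3),s["contact_force"].round(2),s["torque"].round(2),s["opening"])
hs=lambda c:cv2.cvtColor(c["img"],cv2.COLOR_RGB2HSV)
for n,c in(("w",c),("t",read_camera("top"))):
    P=cloud(c)
    k=(P[...,2]>.125)&(P[...,2]<.16)&(np.hypot(P[...,0]-.629,P[...,1]-.065)<.045)
    Q=P[k]
    if len(Q)>10: print(n,k.sum(),cv2.minAreaRect((Q[:,:2]*1000).astype(np.float32)),np.median(Q[:,2]))
a=-.255;Rf=np.array([[np.cos(a),-np.sin(a)],[np.sin(a),np.cos(a)]])
np.savez("t7.npz",**c)
d=read_camera("side");o=cv2.resize(d["img"][130:250,240:400],None,fx=4,fy=4,interpolation=cv2.INTER_CUBIC)
cv2.imwrite("pics/s7.png",o[:,:,::-1])
```

```text
13.45 [-0.018  0.521  1.123 -0.     1.497 -1.33 ] [0.6286 0.0651 0.2694] [-3.142  0.     2.883] [-0.32  0.3  -0.33] [ 0.15 -0.15  0.01] 0.059722582288833405
w 901 ((626.939453125, 65.92498016357422), (15.8294095993042, 51.28678894042969), 75.0369644165039) 0.14074675140165585
t 40 ((611.513671875, 69.20252990722656), (15.638313293457031, 15.602897644042969), 74.97747802734375) 0.14043969607414486
```

View pics/s7.png

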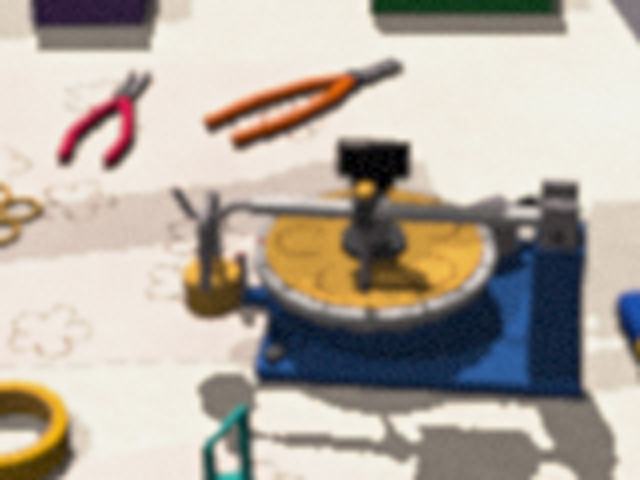

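Request:
{"name": "step_arm", "arguments": {
  "plan": [
    [0.13, 0, 0, 0.0, 0],
    [0.13, 0, 0, 0.04, 0],
    [0.13, 0, 0, 0.08, 0],
    [0.13, 0, 0, 0.11, 0],
    [0.13, 0, 0, 0.13, 0],
    [0.13, 0, 0, 0.143, 0],
    [0.13, 0, 0, 0.151, 0],
    [0.13, 0, 0, 0.151, 0],
    [0.13, 0, 0, 0.151, 0]
  ],
  "grip_force": 40
}}

```text
time: 14.72
tool_pos: [0.6291, 0.0651, 0.1191]
tool_rot: [3.141, 0.002, 2.887]
contact_force: [-0.0, -0.5, -0.0]
opening: 0.0401
grip_force: 0.0
```

Request:
{"name": "step_arm", "arguments": {
  "plan": [
    [0.4, 0, 0, 0, 0],
    [0.6, 0, 0, 0, 0],
    [0.8, 0, 0, 0, 0],
    [0.9, 0, 0, 0, 0],
    [0.9, 0, 0, 0, 0],
    [0.9, 0, 0, 0, 0]
  ],
  "grip_force": 40
}}

```text
time: 15.48
tool_pos: [0.6288, 0.0655, 0.1184]
tool_rot: [3.141, 0.001, 2.887]
contact_force: [0.6, 4.2, 1.3]
opening: 0.0153
grip_force: 40.0
```

Run:
```python
from cell import *
s=observe();print(s["time"],s["qpos"].round(3),s["tool_pos"].round(4),s["tool_rot"].round(4),s["contact_force"].round(2),s["torque"].round(3),s["opening"],s["grip_force"])
```

```text
15.475 [-1.800e-02  6.310e-01  1.354e+00  1.000e-03  1.156e+00 -1.334e+00] [0.6288 0.0655 0.1184] [3.1409e+00 5.0000e-04 2.8869e+00] [0.61 4.21 1.34] [ 0.74  -0.289 -0.062] 0.015270438568123523 39.9977570772171
```

Request:
{"name": "step_arm", "arguments": {
  "plan": [
    [0.9, 0, 0.001, 0, 0],
    [0.9, 0, 0.001, 0, 0.05],
    [0.9, 0, 0.001, 0, 0.1],
    [0.9, 0, 0.001, 0, 0.1]
  ]
}}

```text
time: 15.98
tool_pos: [0.6287, 0.0655, 0.1184]
tool_rot: [-3.141, 0.0, 2.787]
contact_force: [-0.8, -1.2, 4.6]
opening: 0.0157
grip_force: 40.0
```

```bash
cat > o.py <<'E'
from cell import *
s=observe();y=s["tool_rot"][2]
print(s["time"],"turn",round((2.887-y)%6.2832,4),s["tool_pos"].round(4),s["contact_force"].round(2),"T",s["torque"].round(3),"j6",s["joint_efforts"][5].round(3),s["qpos"][5].round(3),s["opening"].round(4))
E
python3 o.py
```

```text
Traceback (most recent call last):
  File "o.py", line 3, in <module>
    print(s["time"],"turn",round((2.887-y)%6.2832,4),s["tool_pos"].round(4),s["contact_force"].round(2),"T",s["torque"].round(3),"j6",s["joint_efforts"][5].round(3),s["qpos"][5].round(3),s["opening"].round(4))
                                                                                                                                                                                           ^^^^^^^^^^^^^^^^^^
AttributeError: 'float' object has no attribute 'round'
```

Request:
{"name": "step_arm", "arguments": {
  "plan": [
    [0.9, 0, 0, 0, 0.05],
    [0.9, 0, 0, 0, 0.1],
    [0.9, 0, 0, 0, 0.1]
  ]
}}

```text
time: 16.35
tool_pos: [0.6287, 0.0653, 0.1184]
tool_rot: [-3.14, 0.0, 2.688]
contact_force: [-1.7, -2.2, 4.4]
opening: 0.0156
grip_force: 40.0
```

```bash
python3 o.py
```

```text
Traceback (most recent call last):
  File "o.py", line 3, in <module>
    print(s["time"],"turn",round((2.887-y)%6.2832,4),s["tool_pos"].round(4),s["contact_force"].round(2),"T",s["torque"].round(3),"j6",s["joint_efforts"][5].round(3),s["qpos"][5].round(3),s["opening"].round(4))
                                                                                                                                                                                           ^^^^^^^^^^^^^^^^^^
AttributeError: 'float' object has no attribute 'round'
```

Request:
{"name": "step_arm", "arguments": {
  "plan": [
    [0.9, 0, 0, 0, 0.05],
    [0.9, 0, 0, 0, 0.1],
    [0.9, 0, 0, 0, 0.1]
  ]
}}

```text
time: 16.73
tool_pos: [0.6286, 0.0652, 0.1184]
tool_rot: [-3.14, 0.0, 2.588]
contact_force: [-2.2, -3.3, 4.6]
opening: 0.0158
grip_force: 40.0
```

```bash
python3 o.py
```

```text
Traceback (most recent call last):
  File "o.py", line 3, in <module>
    print(s["time"],"turn",round((2.887-y)%6.2832,4),s["tool_pos"].round(4),s["contact_force"].round(2),"T",s["torque"].round(3),"j6",s["joint_efforts"][5].round(3),s["qpos"][5].round(3),s["opening"].round(4))
                                                                                                                                                                                           ^^^^^^^^^^^^^^^^^^
AttributeError: 'float' object has no attribute 'round'
```

```bash
sed -i 's/s\["opening"\].round(4)/round(s["opening"],4)/' o.py; python3 o.py
```

```text
16.725 turn 0.2991 [0.6286 0.0652 0.1184] [-2.25 -3.31  4.55] T [-0.395  0.224 -0.046] j6 0.147 -1.034 0.0158
```

Request:
{"name": "step_arm", "arguments": {
  "plan": [
    [0.9, 0, -0.0006, 0, 0.06],
    [0.9, 0, -0.0006, 0, 0.119],
    [0.9, 0, -0.0006, 0, 0.119],
    [0.9, 0, -0.0006, 0, 0.119]
  ]
}}

```text
time: 17.23
tool_pos: [0.6285, 0.065, 0.1184]
tool_rot: [-3.141, 0.001, 2.47]
contact_force: [-2.1, -2.9, 5.3]
opening: 0.0153
grip_force: 40.0
```

```bash
python3 o.py
```

```text
17.225 turn 0.4168 [0.6285 0.065  0.1184] [-2.12 -2.9   5.25] T [-0.366  0.103 -0.113] j6 -0.109 -0.917 0.0153
```

Request:
{"name": "step_arm", "arguments": {
  "plan": [
    [0.9, 0, 0, 0, 0.05],
    [0.9, 0, 0, 0, 0.1],
    [0.9, 0, 0, 0, 0.1]
  ]
}}

```text
time: 17.6
tool_pos: [0.6284, 0.0649, 0.1184]
tool_rot: [-3.141, 0.001, 2.37]
contact_force: [-2.4, -3.3, 4.8]
opening: 0.0158
grip_force: 40.0
```

```bash
python3 o.py
```

```text
17.6 turn 0.517 [0.6284 0.0649 0.1184] [-2.44 -3.35  4.78] T [-0.477  0.134  0.06 ] j6 0.275 -0.816 0.0158
```

Request:
{"name": "step_arm", "arguments": {
  "plan": [
    [0.9, 0, 0, 0, 0.05],
    [0.9, 0, 0, 0, 0.1],
    [0.9, 0, 0, 0, 0.1]
  ]
}}

```text
time: 17.98
tool_pos: [0.6283, 0.0648, 0.1184]
tool_rot: [-3.141, 0.001, 2.27]
contact_force: [-2.4, -3.2, 5.8]
opening: 0.0157
grip_force: 40.0
```

```bash
python3 o.py
```

```text
17.975 turn 0.6173 [0.6283 0.0648 0.1184] [-2.44 -3.25  5.77] T [-0.544  0.236  0.021] j6 0.205 -0.716 0.0157
```

Request:
{"name": "step_arm", "arguments": {
  "plan": [
    [0.9, 0, 0, 0, 0.05],
    [0.9, 0, 0, 0, 0.1],
    [0.9, 0, 0, 0, 0.1]
  ]
}}

```text
time: 18.35
tool_pos: [0.6282, 0.0647, 0.1184]
tool_rot: [-3.14, 0.001, 2.17]
contact_force: [-3.2, -4.3, 4.9]
opening: 0.0154
grip_force: 40.0
```

```bash
python3 o.py
```

```text
18.35 turn 0.7173 [0.6282 0.0647 0.1184] [-3.22 -4.27  4.88] T [-0.635  0.335 -0.086] j6 0.133 -0.616 0.0154
```

Request:
{"name": "step_arm", "arguments": {
  "plan": [
    [0.9, -0.0002, -0.0006, 0, 0.06],
    [0.9, -0.0002, -0.0006, 0, 0.121],
    [0.9, -0.0002, -0.0006, 0, 0.121],
    [0.9, -0.0002, -0.0006, 0, 0.121]
  ]
}}

```text
time: 18.85
tool_pos: [0.6281, 0.0646, 0.1184]
tool_rot: [-3.141, 0.001, 2.049]
contact_force: [-1.5, -2.0, 5.3]
opening: 0.0154
grip_force: 40.0
```

```bash
python3 o.py
```

```text
18.85 turn 0.8378 [0.6281 0.0646 0.1184] [-1.49 -2.01  5.26] T [-0.378  0.232 -0.054] j6 -0.069 -0.497 0.0154
```

Request:
{"name": "step_arm", "arguments": {
  "plan": [
    [0.9, 0, 0, 0, 0.05],
    [0.9, 0, 0, 0, 0.1],
    [0.9, 0, 0, 0, 0.1]
  ]
}}

```text
time: 19.23
tool_pos: [0.6279, 0.0646, 0.1184]
tool_rot: [-3.141, 0.001, 1.949]
contact_force: [-2.8, -3.9, 5.4]
opening: 0.0158
grip_force: 40.0
```

```bash
python3 o.py
```

```text
19.225 turn 0.938 [0.6279 0.0646 0.1184] [-2.84 -3.89  5.39] T [-0.358  0.269  0.067] j6 0.273 -0.396 0.0158
```

Request:
{"name": "step_arm", "arguments": {
  "plan": [
    [0.9, 0, 0, 0, 0.05],
    [0.9, 0, 0, 0, 0.1],
    [0.9, 0, 0, 0, 0.15],
    [0.9, 0, 0, 0, 0.2],
    [0.9, 0, 0, 0, 0.2]
  ]
}}

```text
time: 19.85
tool_pos: [0.6276, 0.0645, 0.1184]
tool_rot: [-3.14, 0.001, 1.749]
contact_force: [-4.2, -2.9, 5.4]
opening: 0.0157
grip_force: 40.0
```

```bash
python3 o.py
```

```text
19.85 turn 1.1383 [0.6276 0.0645 0.1184] [-4.17 -2.91  5.37] T [-0.465  0.476 -0.081] j6 0.131 -0.196 0.0157
```

Request:
{"name": "step_arm", "arguments": {
  "plan": [
    [0.9, -0.0001, -0.0006, 0, 0.05],
    [0.9, -0.0001, -0.0006, 0, 0.1],
    [0.9, -0.0001, -0.0006, 0, 0.119],
    [0.9, -0.0001, -0.0006, 0, 0.119],
    [0.9, -0.0001, -0.0006, 0, 0.119],
    [0.9, -0.0001, -0.0006, 0, 0.119]
  ]
}}

```text
time: 20.6
tool_pos: [0.6274, 0.0645, 0.1184]
tool_rot: [-3.141, 0.001, 1.63]
contact_force: [-2.5, -2.6, 5.0]
opening: 0.0157
grip_force: 40.0
```

```bash
python3 o.py
python3 - <<'E'
from h import *
s,c=wrist("w8");P=cloud(c)
k=(P[...,2]>.13)&(P[...,2]<.15)&(np.hypot(P[...,0]-.628,P[...,1]-.065)<.04)
R=Ro.from_euler("xyz",s["tool_rot"]).as_matrix()
Q=((P-s["tool_pos"])@R);q=Q[k&(abs(Q[...,1])<.012)];print(len(q),cv2.minAreaRect((q[:,:2]*1000).astype(np.float32)))
from cell import read_camera
t=read_camera("top");P=cloud(t)
hs=cv2.cvtColor(t["img"],cv2.COLOR_RGB2HSV)
a=-.255;Rf=np.array([[np.cos(a),-np.sin(a)],[np.sin(a),np.cos(a)]])
F=P.copy();F[...,:2]=(P[...,:2]-[.6288,.0648])@Rf
m=(abs(F[...,1]+.07)<.006)&(F[...,2]<.165)&(F[...,2]>.11)
for x in (-.09,-.06,.06):
    q=F[m&(abs(F[...,0]-x)<.006)][:,2]; print(x,len(q),np.median(q) if len(q) else None)
E
```

```text
20.6 turn 1.2567 [0.6274 0.0645 0.1184] [-2.49 -2.61  5.  ] T [-0.363  0.248 -0.064] j6 -0.073 -0.078 0.0157
2621 ((2.0277748107910156, 0.2160186767578125), (23.968215942382812, 51.453155517578125), 88.62252044677734)
-0.09 0 None
-0.06 0 None
0.06 20 0.13517959476191838
```

Run:
```python
from h import *
from cell import *
s=observe();c=load("w8.npz");P=cloud(c)
R=Ro.from_euler("xyz",s["tool_rot"]).as_matrix();Q=(P-s["tool_pos"])@R
print(R.round(3)[0])
for x in np.arange(.011,.028,.003):
    q=Q[(abs(Q[...,0]-x)<.0015)&(abs(Q[...,1])<.014)&(P[...,2]>.136)&(P[...,2]<.145)]
    if len(q): print(round(x,3),len(q),np.percentile(q[:,1],[2,50,98]).round(4))
```

```text
[-0.06   0.998 -0.   ]
0.011 330 [-0.0135 -0.0004  0.0135]
0.014 187 [-0.0074  0.0003  0.0075]
0.017 195 [-0.0079 -0.0002  0.008 ]
0.02 206 [-0.0078  0.      0.0079]
0.023 204 [-0.0078  0.0003  0.0079]
0.026 273 [-0.0071 -0.0002  0.007 ]
```

The bar lies square in the grip, so the knob has turned with the tool to 1.257 rad, and the torque there is neutral.

```bash
python3 -c "
from cell import *
print(hand_in())"
```

```text
the job is handed in; nothing more can be done
None
```

The brass weight hangs free on the hook with the stylus arm down, and the knob is at rest in the third stop, still gripped; the job is handed in at about 21 s.

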